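# Park the watch-parts rinser: lock its agitator by feel and nest the rinse cups

## Robot

A 6-joint arm with a two-finger parallel gripper is mounted at the origin on the work surface. World frame = base frame: x ahead of the robot, y to its left, z up, the work surface at z = 0. Lengths are in m, angles in degrees, forces in N, time in s.
With the tool pointing down it reaches from about 0.275 to 0.825 m from the base axis. Payload 4.9 kg.
Tool frame: the origin (TCP) lies at the centre of the arm's flange, where the gripper is bolted on; the fingertips stand 173 mm ahead of it and the grasp point (between the pads) lies 155 mm ahead of it; z points along the fingers, y is the direction in which the jaws open and shut (so a half turn about z gives the same grasp; the last joint's range is limited). The gripper opens to 85 mm and grips with 20 to 120 N. Pads are 22 mm wide; open, the fingers measure 114 mm over their backs; the gripper's body (76 mm by 85 mm) begins 54 mm behind the grasp point. The pads swing forward as they close: fully open they stand 13 mm farther back than shut.
Start: joints at [-7.689, 18.69, -11.035, 60.275, 0, 82.311], TCP at [0.55, 0, 0.405] pointing down, gripper open.
Joint ranges: [-152.03, 152.03], [-55.5, 102.48], [-74.3, 77.21], [-110.64, 120.58], [-84.22, 78.4], [-180, 180]. Speed limits (degrees/s): [147.25, 147.25, 180, 180, 180, 180].

## Interface

Orientations are given as [roll, pitch, yaw] about the fixed x, y, z axes, in that order (R = Rz(yaw) Ry(pitch) Rx(roll)).
In Python, from workcell import bot gives the robot as it stands.
- The arm moves only by the tool play_rows, never from a script. Its argument "increments" is a list of rows, each a list of 3 entries, a list of its own where there are three numbers: the shift along the world's x, y, z in mm, then the turn, a rotation vector about the world's x, y, z in rad, then the gripper's target within -1 to 1 (fully open at 1, half-way at 0, shut at -1). A call has 1 to 10 rows; each row shifts and turns the commanded pose from where the row before left it; what a row does not reach is not made up. A row lasts 1/8 s, in which the tool goes at most 62.5 mm and 10.7 degrees, less where a joint would pass 70% of its speed; a pose out of reach is approached as far as the arm can. A call is refused whole if a number of a shift passes 62.5 or a number of a turn 0.188, either way. A call with a gripper value outside its range is refused whole. The fingers move at their own pace and stop on an object; "force" is the grip in N (left out, the last holds). Time passes only in rows, so rows that do not move let the fingers close. It gives the time, the measured TCP pose, the force and the opening at its end, in the units of the state.
- bot.state(): the state, without advancing time (a new reading comes with each control period).
- bot.read_camera(name): name is "scene" or "side" or "wrist"; returns a dict with "color" (384x512x3 uint8, red, green, blue), "range_z" (384x512 float32, m along the optical axis (not along the pixel's ray), 0 where there is no reading), "mtx" (3x3 intrinsics, pixels), "R" (3x3) and "t" (3): a world point X has camera coordinates R X + t. Camera axes: x right, y down, z forward; pixel columns grow to the right and rows downward; lengths in m; the calibration is good to about 2 mm. A picture is of the moment at which its call begins.
- bot.hand_in(): hands the job in, once; it reports no verdict.
The state is a dict: "t": time; "q": joint angles; "qvel": joint speeds; "joint_torque": joint torques, N m; "eef_pos": TCP position; "ee_rot": TCP orientation; "wrist_force": force on the tool from outside, world axes, zero at the start; "torque": the same for the moment, N m; "width": finger opening in m.
Only numpy, scipy, OpenCV 4.12 (cv2) and the standard library are available. Lean on these libraries where they do the work, as an engineer would, in place of code of your own. Each camera call takes 0.05 s, during which the arm holds its last target. There are 200 camera calls.

## Task

Park the rinser for the night. Take the orange-handled lock rod and feel with its tip along the hidden face under the rinser's hood, the side towards the robot, until you find the agitator's lock hole, push the rod fully home so its brass collar meets the face, leave it there, and then throw the red-balled catch lever all the way over to the other side. Also nest every loose aluminium cup, upright, into the stack on the dark cup fixed to the small wooden stand, in any order, and leave the rod home, the lever thrown and everything else on the bench where it is.

Things in the scene. Friction and masses are not known exactly. Their poses are not given: they have to be found in the camera images.
- rinser: White box, 244 mm wide (y), 120 mm deep (x), 78 mm tall, fixed. Origin: on the bench under the middle of the hidden face; x points into the face (away from the robot), y left. The hidden face is the front of a black bar set back 20 mm under a hood (underside 65 mm up); cheeks 58 mm either side of the origin; sill 15 mm high. The bar stops anywhere along its travel and stays fixed there.
- rinser_face (a point): On the hidden face plane, mid opening, 40 mm above the bench; axes as the rinser. The lock hole is at this height, its centre anywhere from 30 mm left to 30 mm right of this point (y -0.030 to 0.030); it cannot be seen. It is 15 mm square, runs straight along x, 70 mm deep, sharp-edged; the rest of the face is flat and hard.
- rod: Lock rod, 165 mm long, 140 g: an orange square handle 70 mm long, 22 x 22 mm, then a 10 mm round steel rod with a rounded tip; a 21 mm brass collar stops it when 60 mm of rod is in the hole. Origin: on the axis at the middle of the handle; x axis along the rod to the tip. Starts lying on the bench, axis 11 mm up. Home and released it sags in the hole by about 0.1 rad and stays.
- rod_tip (a point): The end of the rod's tip, 130 mm along x from the rod's origin.
- catch (a joint): Catch lever on top of the rinser, rad: starts at 0 to 0.15 leaning to the rinser's right (-y), 0.5 = upright, 1.0 = fully over to its left (+y). It stays where it is left and takes about 1 to 2 N at the ball. Pivot 45 mm behind the face plane, 100 mm above the bench; arm 70 mm long from the pivot to the ball.
- catch_tip (a point): Centre of the lever's red ball, 26 mm in diameter.
- stand: Wooden plate 110 x 110 x 10 mm, fixed to the bench, carrying a dark steel cup of the same shape as the loose cups. Origin: centre of its underside.
- stand_cup (a point): Centre of the underside of the fixed dark cup, 10 mm above the bench; its rim is 62 mm higher. The first cup nested in it has its underside 22 mm above this point, the next 44 mm, then 66 and 88 mm, each with 2.5 mm of play all round.
- cup1: Loose aluminium rinse cup, 62 mm tall, open top, wall 2.5 mm, 110 g. Outside it tapers from 38 mm diameter at the foot to 57 mm at 42 mm height, then a straight 66 mm collar from 44 to 62 mm (grip it there, from above). Inner floor 22 mm above the underside. Origin: centre of the underside, z up. May be absent (two to four cups are present).
- cup2: Loose aluminium rinse cup, exactly as cup1; may be absent.
- cup3: Loose aluminium rinse cup, exactly as cup1; may be absent.
- cup4: Loose aluminium rinse cup, exactly as cup1; may be absent.
- watch: Black-dialed wristwatch on a beech stand, about 90 x 80 x 110 mm, a bystander. Origin: underside.
- bezel: Chrome bezel ring, 48 mm across, 8 mm high, a bystander. Origin: underside.
- dish: White porcelain rinse dish, 100 mm across, 30 mm high, a bystander, not to be nested. Origin: underside.
- balance_tool: Brass balance tool, foot 44 mm across, 83 mm tall, a bystander. Origin: underside.
- canister_a: Screw-top aluminium canister, 58 mm across, 75 mm tall, closed, a bystander. Origin: underside.
- canister_b: Screw-top aluminium canister, 52 mm across, 60 mm tall, closed, a bystander. Origin: underside.
- canister_c: Screw-top aluminium canister, 62 mm across, 65 mm tall, closed, a bystander. Origin: underside.
Things that resemble listed ones, but are neither listed nor needed, are in the scene too. There is more than one size of the rod; the one meant has the size given above.

How it is judged (in metres and radians):
On the way, in this order (a step that is already met when the one before it is completed fails the run):
1. the lock rod is found home in the agitator's hole (tip at least 52 mm behind the hidden face) (x of rod_tip in the frame of rinser_face above 0.052 m and y of rod_tip in the frame of rinser_face between -0.055 and 0.055 m and z of rod_tip in the frame of rinser_face between -0.02 and 0.02 m and angle between the x axis of rod and the x axis of rinser_face, either way round below 0.2 rad), for 0.3 s.
2. then the catch lever is thrown over (above 0.85 rad) (value of joint catch above 0.85 rad), for 0.2 s.
At the end, for the whole second after the job is handed in: The rod's tip is at least 52 mm behind the hidden face, in line with the hole within 0.2 rad and at rest; the catch lever is above 0.85 rad; every cup present is upright within 0.1 rad, nested in the stack within 10 mm of the fixed cup's axis, underside 16 to 94 mm above stand_cup, at rest (all of step 1 and linear speed of each of rod, cup1, cup2, cup3, cup4 below 0.02 m/s and value of joint catch above 0.85 rad and horizontal distance between each of cup1, cup2, cup3, cup4 and stand_cup below 0.01 m and angle between each of cup1, cup2, cup3, cup4's own z axis and vertical below 0.1 rad and z of cup1 in the frame of stand_cup between 0.016 and 0.094 m and z of cup2 in the frame of stand_cup between 0.016 and 0.094 m and z of cup3 in the frame of stand_cup between 0.016 and 0.094 m and z of cup4 in the frame of stand_cup between 0.016 and 0.094 m); the robot touches nothing.
It fails at once if the watch, bezel, dish, balance tool or a canister is moved by more than 40 mm (distance of any of watch, bezel, dish, balance_tool, canister_a, canister_b, canister_c from where it was at the start of the episode above 0.04 m).
Of cup1, cup2, cup3, cup4 only 2 to 4 are there at a start; the rules pass over those that are not, and their reading is None.
At some moment in a run one of cup1, cup2, cup3, cup4 may be knocked a few centimetres aside while the robot is not near it.
Once in a run the grip may slacken for a moment while it holds something.
It also fails if it takes over 210 s, if anything falls off the work surface, if the arm or the gripper's body presses on something with over 40 N, if the wrist force passes 120 N, or if a joint passes its speed limit or range.

## Working session

There is one attempt and no reset: what is moved stays moved. The work goes in short steps, Python scripts to look and compute and a tool call to move; the robot and the scene stay as the last step left them, time stands still between calls to the robot, and variables do not carry over. Pictures are saved under pics/ and viewed, about 12 in all and at most 16, crops included, and the job is handed in when it is done.

Besides the shell and the picture viewer there is one more tool, called after "Call:" in YAML: its name, and indented under it one key for each argument. play_rows: Moves the arm, as the interface text tells. Its arguments: {"type":"object","properties":{"increments":{"type":"array"},"force":{"type":"number"}},"required":["increments"]}

```bash
ls; mkdir -p pics
cat > h.py <<'E'
import numpy as np, cv2
from workcell import bot
def cam(n):
    c=bot.read_camera(n); np.savez(''+n+'.npz',**c); return c
def pts(c):
    """world XYZ for every pixel"""
    h,w=c['range_z'].shape; u,v=np.meshgrid(np.arange(w),np.arange(h)); z=c['range_z']
    K=c['mtx']; P=np.stack([(u-K[0,2])/K[0,0]*z,(v-K[1,2])/K[1,1]*z,z],-1)
    X=(P-c['t'])@c['R']; X[z==0]=np.nan; return X
def ray(c,u,v,zp):
    K=c['mtx']; d=c['R'].T@np.array([(u-K[0,2])/K[0,0],(v-K[1,2])/K[1,1],1]); o=-c['R'].T@c['t']
    return o+d*(zp-o[2])/d[2]
def proj(c,X):
    p=c['mtx']@(c['R']@np.asarray(X,float)+c['t']); return p[:2]/p[2]
def save(n,im,s=1):
    im=cv2.cvtColor(im,cv2.COLOR_RGB2BGR); 
    if s!=1: im=cv2.resize(im,None,fx=s,fy=s,interpolation=cv2.INTER_CUBIC)
    cv2.imwrite('pics/'+n+'.png',im)
E
python3 - <<'E'
from h import *
s=bot.state(); print({k:np.round(v,3).tolist() for k,v in s.items()})
for n in ['scene','side']:
    c=cam(n); save(n+'0',c['color'],1.5); print(n,np.round(-c['R'].T@c['t'],3),np.round(c['R'],2).tolist(),c['mtx'][0,0])
E
```

```text
pics
{'t': 0.0, 'q': [-7.69, 18.735, -11.09, 60.274, -0.002, 82.311], 'qvel': [-0.049, 0.009, 0.024, 0.027, 0.037, 0.021], 'joint_torque': [-0.001, -44.34, 26.244, 0.016, -0.0, -0.0], 'eef_pos': [0.55, 0.0, 0.404], 'ee_rot': [-179.902, -0.011, 89.999], 'wrist_force': [1.192, 0.214, -0.281], 'torque': [-0.026, 0.015, -0.019], 'width': 0.086}
scene [ 1.307 -0.582  0.798] [[0.58, 0.82, -0.01], [0.44, -0.33, -0.84], [-0.69, 0.48, -0.55]] 409.6051308733673
side [ 0.341 -0.867  1.161] [[0.99, -0.14, -0.0], [-0.1, -0.75, -0.65], [0.09, 0.65, -0.76]] 380.6978319709286
```

View pics/scene0.png

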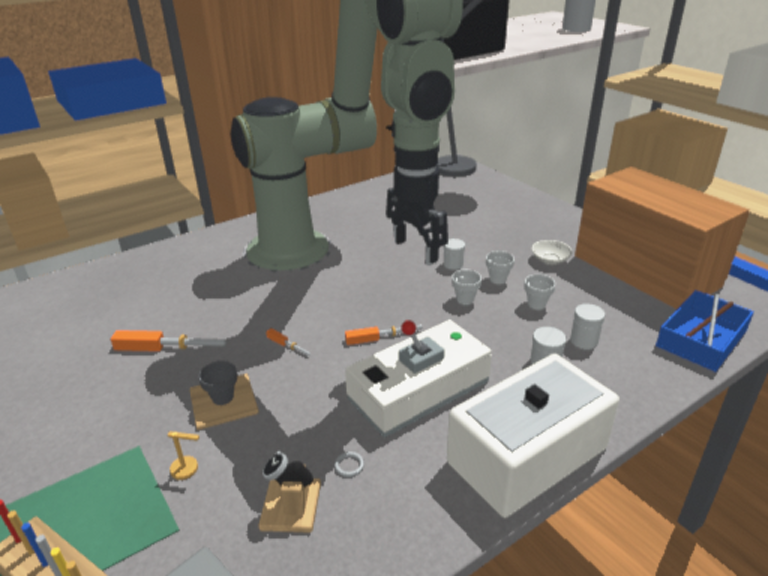

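View pics/side0.png

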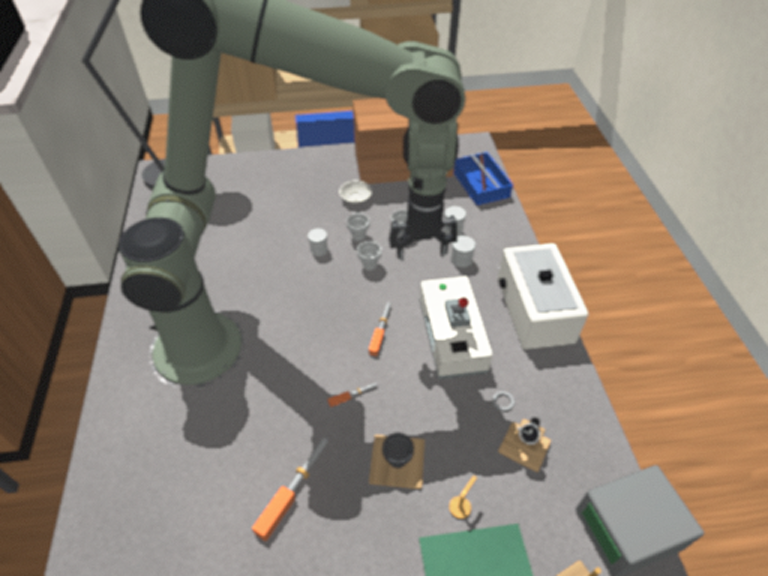

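Scene picture (1.5x): three orange-handled rods at (135,342) big, (280,338) small, (365,335) middle. There are three open cups at (466,287), (500,267) and (540,292). Closed canisters are at (454,255), (548,345) and (587,327), the dish at (551,252), the dark cup on its stand at (218,383), the rinser at (420,370) and the red ball at (408,327). The side picture shows the same things. Next I measure these.

Run:
```python
from h import *
for n in ['scene','side']:
    c=dict(np.load(n+'.npz')); X=pts(c); hsv=cv2.cvtColor(c['color'],cv2.COLOR_RGB2HSV)
    inb=(X[...,0]>0.1)&(X[...,0]<1.0)&(abs(X[...,1])<0.7)
    o=((hsv[...,0]>3)&(hsv[...,0]<15)&(hsv[...,1]>190)&inb&(X[...,2]<.06)&(X[...,2]>.004)).astype(np.uint8)
    k,l,st,ce=cv2.connectedComponentsWithStats(o)
    for i in range(1,k):
        if st[i,4]<25: continue
        p=X[l==i]; m=p.mean(0); u,s,vt=np.linalg.svd(p[:,:2]-m[:2],full_matrices=False); a=(p[:,:2]-m[:2])@vt.T
        print(n,'orange',ce[i].round(),st[i,4],m.round(3),'ext',np.ptp(a,axis=0).round(3),'dir',vt[0].round(3),'zmax',p[:,2].max().round(3))
    r=((hsv[...,0]<6)|(hsv[...,0]>174))&(hsv[...,1]>150)&inb&(X[...,2]>.1)&(X[...,2]<.25)
    print(n,'red',r.sum(),np.nanmean(X[r],0).round(3), np.argwhere(r).mean(0)[::-1].round(1))
    # objects above table by height map components
    t=((X[...,2]>.035)&(X[...,2]<.2)&inb&(X[...,0]>.3)).astype(np.uint8)
    k,l,st,ce=cv2.connectedComponentsWithStats(t)
    for i in range(1,k):
        if st[i,4]<40: continue
        p=X[l==i]; print(n,'obj',ce[i].round(),st[i,4],'x',p[:,0].min().round(3),p[:,0].max().round(3),'y',p[:,1].min().round(3),p[:,1].max().round(3),'z95',np.percentile(p[:,2],95).round(3))
```

```text
scene orange [241. 223.] 49 [ 0.447 -0.058  0.019] ext [0.063 0.012] dir [-0.393 -0.919] zmax 0.025
scene orange [ 90. 225.] 157 [ 0.194 -0.441  0.029] ext [0.095 0.022] dir [0.626 0.78 ] zmax 0.035
scene red 54 [ 0.643 -0.083  0.168] [272.1 218.4]
scene obj [441. 166.] 5618 x 0.469 0.929 y 0.42 0.699 z95 0.199
scene obj [406. 120.] 56 x 0.474 0.531 y 0.581 0.667 z95 0.2
scene obj [303. 165.] 148 x 0.3 0.35 y 0.269 0.323 z95 0.062
scene obj [333. 174.] 233 x 0.402 0.475 y 0.301 0.37 z95 0.062
scene obj [310. 187.] 247 x 0.423 0.491 y 0.182 0.25 z95 0.063
scene obj [359. 190.] 264 x 0.532 0.602 y 0.299 0.371 z95 0.062
scene obj [392. 212.] 367 x 0.688 0.745 y 0.284 0.347 z95 0.077
scene obj [277. 245.] 3741 x 0.569 0.694 y -0.174 0.075 z95 0.105
scene obj [354. 281.] 7321 x 0.684 0.933 y -0.122 0.235 z95 0.125
scene obj [145. 252.] 474 x 0.411 0.478 y -0.393 -0.328 z95 0.072
scene obj [121. 293.] 129 x 0.546 0.583 y -0.482 -0.444 z95 0.084
scene obj [192. 318.] 714 x 0.689 0.755 y -0.396 -0.333 z95 0.102
scene obj [ 34. 367.] 1260 x 0.556 0.741 y -0.7 -0.623 z95 0.13
scene obj [134. 3
[... 346 characters left out ...]
2
side obj [238. 148.] 143 x 0.407 0.469 y 0.299 0.372 z95 0.063
side obj [212. 158.] 121 x 0.3 0.346 y 0.264 0.32 z95 0.064
side obj [308. 165.] 185 x 0.682 0.742 y 0.167 0.236 z95 0.068
side obj [245. 167.] 158 x 0.424 0.488 y 0.182 0.251 z95 0.064
side obj [360. 195.] 2775 x 0.776 0.93 y -0.126 0.117 z95 0.126
side obj [303. 216.] 2072 x 0.569 0.692 y -0.177 0.073 z95 0.105
side obj [353. 287.] 254 x 0.691 0.752 y -0.397 -0.334 z95 0.104
side obj [265. 298.] 271 x 0.411 0.476 y -0.395 -0.33 z95 0.073
side obj [425. 346.] 3660 x 0.778 0.96 y -0.645 -0.478 z95 0.103
side obj [311. 326.] 64 x 0.544 0.584 y -0.485 -0.445 z95 0.085
side obj [386. 380.] 162 x 0.691 0.75 y -0.658 -0.615 z95 0.13
```

Run:
```python
from h import *
for n in ['scene','side']:
    c=dict(np.load(n+'.npz')); X=pts(c); hsv=cv2.cvtColor(c['color'],cv2.COLOR_RGB2HSV)
    near=(abs(X[...,0]-.45)<.09)&(abs(X[...,1]+.06)<.13)
    o=near&(hsv[...,0]>2)&(hsv[...,0]<18)&(hsv[...,1]>150)&(X[...,2]<.04)
    p=X[o]; r=cv2.minAreaRect(p[:,:2].astype(np.float32)*1000); print(n,'handle',o.sum(),r, np.percentile(p[:,2],[50,95]).round(3))
    a=near&(X[...,2]>.006)&(X[...,2]<.05)&(X[...,0]<.56)
    p=X[a]; r=cv2.minAreaRect(p[:,:2].astype(np.float32)*1000); print(n,'rod+handle',a.sum(),r)
    if n=='scene' : print(proj(c,[.47,-.03,.011]))
    t=(X[...,0]>.55)&(X[...,0]<.72)&(X[...,1]>-.2)&(X[...,1]<.1)&(abs(X[...,2]-.078)<.005)
    p=X[t]; r=cv2.minAreaRect(p[:,:2].astype(np.float32)*1000); print(n,'rinser top',t.sum(),r,np.median(p[:,2]).round(4))
    # outlier-robust edges
    print([ (q,np.percentile(p[:,0],q).round(3),np.percentile(p[:,1],q).round(3)) for q in (1,99)])
c=dict(np.load('scene.npz')); save('crop1',c['color'][200:260,160:310],5)
```

```text
scene handle 185 ((442.4215087890625, -52.92955017089844), (67.36335754394531, 23.536985397338867), 68.72688293457031) [0.018 0.024]
scene rod+handle 295 ((446.8633728027344, -71.58750915527344), (287.0296630859375, 55.58373260498047), 63.04390335083008)
[252.18390692 225.57392423]
scene rinser top 2167 ((631.6061401367188, -49.13519287109375), (124.236572265625, 247.8385772705078), 0.09134189039468765) 0.0781
[(1, np.float64(0.573), np.float64(-0.171)), (99, np.float64(0.692), np.float64(0.069))]
side handle 73 ((441.654296875, -58.836387634277344), (67.44449615478516, 15.386960983276367), 67.08045959472656) [0.022 0.026]
side rod+handle 221 ((449.0759582519531, -65.49446105957031), (256.44384765625, 161.64739990234375), 87.00151824951172)
side rinser top 1465 ((630.4625244140625, -51.375083923339844), (120.39087677001953, 249.7274169921875), 0.08966206759214401) 0.078
[(1, np.float64(0.571), np.float64(-0.174)), (99, np.float64(0.689), np.float64(0.067))]
```

View pics/crop1.png

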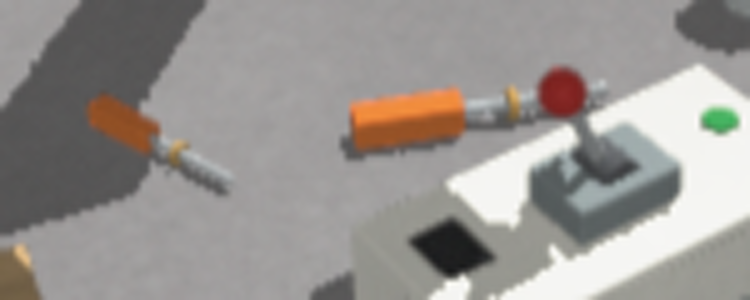

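The crop shows the small rod at left (handle about 45 mm) and the middle rod with its handle from (350,120) to (465,120), measured at 67 x 23.5 mm. That fits 70 x 22, and the large one is 95 mm or more, so I take the middle rod. The red ball overlaps it only in the view. The arm goes above the rod.

Call:
play_rows:
  increments:
    - [[-22,-11,-33],[0,0,-0.077],1]
    - [[-22,-11,-33],[0,0,-0.077],1]
    - [[-22,-11,-33],[0,0,-0.077],1]
    - [[-22,-11,-33],[0,0,-0.077],1]
    - [[-20,-10,-22],[0,0,-0.077],1]
    - [[0,0,0],[0,0,0],1]
    - [[0,0,0],[0,0,0],1]
  force: 60

```text
t: 0.98
eef_pos: [0.443, -0.0541, 0.2513]
ee_rot: [179.9, -0.0, 68.0]
wrist_force: [0.3, -0.2, -0.1]
width: 0.0856
```

Run:
```python
from h import *
c=cam('wrist'); s=bot.state(); print(s['eef_pos'],s['ee_rot'],s['q']); save('w1',c['color'],1.2)
X=pts(c); hsv=cv2.cvtColor(c['color'],cv2.COLOR_RGB2HSV)
o=(hsv[...,0]>2)&(hsv[...,0]<18)&(hsv[...,1]>150)&(X[...,2]<.04)&(abs(X[...,0]-.44)<.1)&(abs(X[...,1]+.05)<.1)
p=X[o&(X[...,2]>.015)]; r=cv2.minAreaRect(p[:,:2].astype(np.float32)*1000); print('handle',o.sum(),r, np.percentile(p[:,2],[5,50,95]).round(3))
print(s['width'])
```

```text
[ 0.4433645  -0.054084    0.25161408] [ 1.79859723e+02 -2.64584404e-02  6.79960452e+01] [-1.64432166e+01  1.81268185e+01 -3.79610900e+01  3.37699112e+01
  1.27409317e-02  9.55607864e+01]
handle 2545 ((438.6397705078125, -52.62968444824219), (69.74301147460938, 21.110517501831055), 67.54888153076172) [0.02  0.022 0.023]
0.08538383169558081
```

View pics/w1.png

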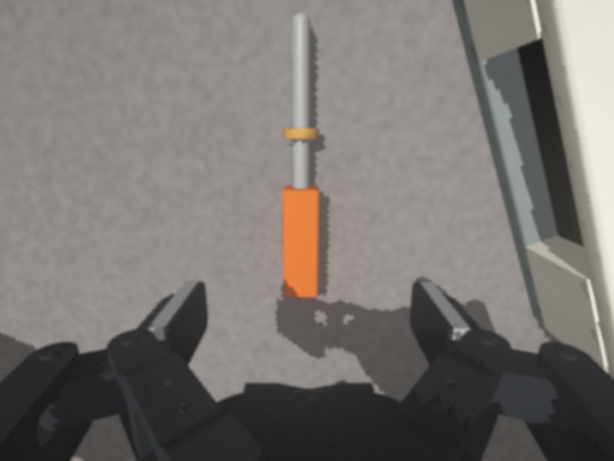

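The wrist picture shows the rod with handle (284–320, 187–297), collar at (301,133) and tip at (300,15), between the open pads. The measured handle is 69.7 x 21.1 mm with its top at 22 mm, so it is the right rod. I grasp it and lift.

Call:
play_rows:
  increments:
    - [[-4.5,1.5,-25],[0,0,-0.008],1]
    - [[0,0,-25],[0,0,0],1]
    - [[0,0,-24.5],[0,0,0],1]
    - [[0,0,0],[0,0,0],1]
    - [[0,0,0],[0,0,0],-1]
    - [[0,0,0],[0,0,0],-1]
    - [[0,0,0],[0,0,0],-1]
    - [[0,0,0],[0,0,0],-1]
    - [[0,0,0],[0,0,0],-1]
    - [[0,0,0],[0,0,0],-1]
  force: 60

```text
t: 2.28
eef_pos: [0.4379, -0.0526, 0.177]
ee_rot: [179.9, -0.0, 67.5]
wrist_force: [-0.9, -0.3, 5.1]
width: 0.0209
```

Call:
play_rows:
  increments:
    - [[0,0,0],[0,0,0],-1]
    - [[0,0,0],[0,0,0],-1]
    - [[0,0,15],[0,0,0],-1]
    - [[0,0,15],[0,0,0],-1]
    - [[0,0,0],[0,0,0],-1]

```text
t: 2.9
eef_pos: [0.438, -0.0526, 0.207]
ee_rot: [179.9, -0.0, 67.5]
wrist_force: [0.6, -0.0, -0.6]
width: 0.0207
```

Call:
play_rows:
  increments:
    - [[-4,-4.6,0],[0,0,-0.1683],-1]
    - [[-4,-4.6,0],[0,0,-0.1683],-1]
    - [[-4,-4.6,0],[0,0,-0.1683],-1]
    - [[-4,-4.6,0],[0,0,-0.1683],-1]
    - [[-4,-4.6,0],[0,0,-0.1683],-1]
    - [[-4,-4.6,0],[0,0,-0.1683],-1]
    - [[-4,-4.6,-1],[0,0,-0.1683],-1]
    - [[0,0,0],[0,0,0],-1]
    - [[0,0,0],[0,0,0],-1]

```text
t: 4.03
eef_pos: [0.4095, -0.0846, 0.2049]
ee_rot: [-180.0, 0.0, 0.1]
wrist_force: [0.3, 0.4, -1.3]
width: 0.0201
```

```bash
cat > rodchk.py <<'E'
from h import *
c=cam('wrist'); s=bot.state(); print(s['t'],s['eef_pos'],s['ee_rot'],s['q'].round(1) if hasattr(s['q'],'round') else s['q'],s['wrist_force'],s['width'])
X=pts(c); hsv=cv2.cvtColor(c['color'],cv2.COLOR_RGB2HSV); e=s['eef_pos']
L=(abs(X[...,1]-e[1])<.03)&(X[...,0]>e[0]-.05)&(X[...,0]<e[0]+.15)&(X[...,2]>.02)&(X[...,2]<.075)
o=L&(hsv[...,0]>2)&(hsv[...,0]<18)&(hsv[...,1]>150)
print('handle x',np.percentile(X[o][:,0],[1,99]).round(4),'y',np.percentile(X[o][:,1],[2,50,98]).round(4),'ztop',np.percentile(X[o][:,2],[20,50,90]).round(4))
rd=L&(X[...,0]>e[0]+.045)&(X[...,0]<.568)
for a,b in [(.045,.06),(.08,.1),(.1,.12),(.12,.14)]:
    m=rd&(X[...,0]>e[0]+a)&(X[...,0]<e[0]+b)
    if m.sum()>3: print(a,b,m.sum(),'y mid',np.median(X[m][:,1]).round(4),'y ext',np.ptp(X[m][:,1]).round(4),'ztop',np.percentile(X[m][:,2],90).round(4),'xmax',X[m][:,0].max().round(4))
E
python3 rodchk.py
python3 - <<'E'
from h import *
c=dict(np.load('wrist.npz')); save('w2',c['color'],1.2)
E
```

```text
4.075 [ 0.40960596 -0.08456586  0.20500763] [-1.79989478e+02  3.65415255e-03  1.00477709e-01] [-21.8  20.5 -44.4  25.1   0.  158.1] [ 0.36032252 -0.37920509 -0.78181094] 0.020560692874601997
handle x [0.3775 0.4448] y [-0.0953 -0.0853 -0.0752] ztop [0.0489 0.0494 0.0502]
0.045 0.06 690 y mid -0.0852 y ext 0.0098 ztop 0.0438 xmax 0.4696
0.08 0.1 1187 y mid -0.0851 y ext 0.0097 ztop 0.0438 xmax 0.5096
0.1 0.12 685 y mid -0.0851 y ext 0.01 ztop 0.0436 xmax 0.5213
```

View pics/w2.png

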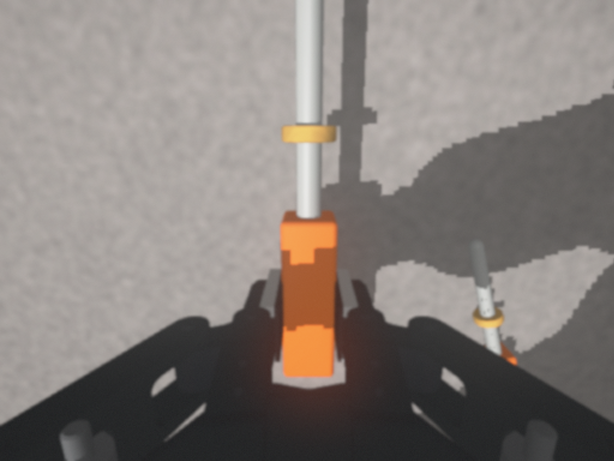

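The rod is held level and in line: axis at 38.7 mm, y -0.085, tip about 0.541. I raise it 1.3 mm and approach the face at its right end.

Call:
play_rows:
  increments:
    - [[9,0,1.3],[0,0,0],-1]
    - [[9,0,0],[0,0,0],-1]
    - [[9,0,0],[0,0,0],-1]
    - [[9,0,0],[0,0,0],-1]
    - [[7,0,0],[0,0,0],-1]
    - [[2,0,0],[0,0,0],-1]
    - [[2,0,0],[0,0,0],-1]
    - [[1.5,0,0],[0,0,0],-1]
    - [[0,0,0],[0,0,0],-1]

```text
t: 5.2
eef_pos: [0.458, -0.0847, 0.2065]
ee_rot: [-180.0, 0.0, -0.0]
wrist_force: [-1.2, -0.8, -1.2]
width: 0.0204
```

Call:
play_rows:
  increments:
    - [[1,0,0],[0,0,0],-1]
    - [[1,0,0],[0,0,0],-1]
    - [[0,0,0],[0,0,0],-1]

```text
t: 5.58
eef_pos: [0.4597, -0.0846, 0.2064]
ee_rot: [180.0, 0.1, -0.0]
wrist_force: [-1.3, -0.1, -1.2]
width: 0.0207
```

Call:
play_rows:
  increments:
    - [[1,0,0],[0,0,0],-1]
    - [[1,0,0],[0,0,0],-1]
    - [[0,0,0],[0,0,0],-1]

```text
t: 5.95
eef_pos: [0.4605, -0.0845, 0.206]
ee_rot: [180.0, 0.2, -0.0]
wrist_force: [-5.9, -0.6, 1.5]
width: 0.021
```

Call:
play_rows:
  increments:
    - [[1,0,0],[0,0,0],-1]
    - [[0,0,0],[0,0,0],-1]

```text
t: 6.2
eef_pos: [0.4609, -0.0844, 0.2058]
ee_rot: [-180.0, 0.3, -0.1]
wrist_force: [-7.8, -1.1, 2.9]
width: 0.0206
```

Call:
play_rows:
  increments:
    - [[1,0,0],[0,0,0],-1]
    - [[0,0,0],[0,0,0],-1]

```text
t: 6.45
eef_pos: [0.4612, -0.0843, 0.2056]
ee_rot: [180.0, 0.4, -0.1]
wrist_force: [-11.1, -0.9, 3.6]
width: 0.0207
```

Contact at TCP x about 0.460. The contact is compliant, about 3 N/mm. I sweep to the left with a light push.

Call:
play_rows:
  increments:
    - [[0,2,0],[0,0,0],-1]
    - [[0,2,0],[0,0,0],-1]
    - [[0,2,0],[0,0,0],-1]
    - [[0,2,0],[0,0,0],-1]
    - [[0,2,0],[0,0,0],-1]
    - [[0,0,0],[0,0,0],-1]

```text
t: 7.2
eef_pos: [0.4613, -0.0753, 0.2055]
ee_rot: [179.8, 0.5, -0.2]
wrist_force: [-8.9, -5.6, 0.2]
width: 0.0205
```

Call:
play_rows:
  increments:
    - [[0,2,0],[0,0,0],-1]
    - [[0,2,0],[0,0,0],-1]
    - [[0,2,0],[0,0,0],-1]
    - [[0,2,0],[0,0,0],-1]
    - [[0,0,0],[0,0,0],-1]

```text
t: 7.82
eef_pos: [0.4613, -0.0672, 0.2054]
ee_rot: [179.8, 0.5, -0.2]
wrist_force: [-8.3, -5.2, -1.5]
width: 0.0214
```

Call:
play_rows:
  increments:
    - [[0,2,0],[0,0,0],-1]
    - [[0,2,0],[0,0,0],-1]
    - [[0,2,0],[0,0,0],-1]
    - [[0,2,0],[0,0,0],-1]
    - [[0,0,0],[0,0,0],-1]

```text
t: 8.45
eef_pos: [0.4636, -0.0581, 0.2062]
ee_rot: [-179.9, 0.1, 0.1]
wrist_force: [-3.1, 1.8, -2.1]
width: 0.0207
```

x jumped forward 2.3 mm and the force dropped, so the tip is in the hole. I push gently.

Call:
play_rows:
  increments:
    - [[2,0,0],[0,0,0],-1]
    - [[2,0,0],[0,0,0],-1]
    - [[0,0,0],[0,0,0],-1]

```text
t: 8.82
eef_pos: [0.4685, -0.0581, 0.2065]
ee_rot: [-179.9, -0.1, 0.1]
wrist_force: [-2.0, 4.7, -1.8]
width: 0.0204
```

Call:
play_rows:
  increments:
    - [[0,1.5,0],[0,0,0],-1]
    - [[3,0,0],[0,0,0],-1]
    - [[4,0,0],[0,0,0],-1]
    - [[0,0,0],[0,0,0],-1]

```text
t: 9.32
eef_pos: [0.4758, -0.0572, 0.2066]
ee_rot: [-180.0, -0.1, 0.0]
wrist_force: [-0.5, 3.6, -1.7]
width: 0.0207
```

Call:
play_rows:
  increments:
    - [[0,1.5,0],[0,0,0],-1]
    - [[3,0,0],[0,0,0],-1]
    - [[5,0,0],[0,0,0],-1]
    - [[5,0,0],[0,0,0],-1]
    - [[0,0,0],[0,0,0],-1]

```text
t: 9.95
eef_pos: [0.4888, -0.0559, 0.2066]
ee_rot: [180.0, -0.1, -0.0]
wrist_force: [-0.5, 0.0, -1.1]
width: 0.0207
```

Call:
play_rows:
  increments:
    - [[5,0.5,0],[0,0,0],-1]
    - [[6,0,0],[0,0,0],-1]
    - [[6,0,0],[0,0,0],-1]
    - [[6,0,0],[0,0,0],-1]
    - [[4,0,0],[0,0,0],-1]
    - [[0,0,0],[0,0,0],-1]

```text
t: 10.7
eef_pos: [0.5153, -0.0552, 0.2064]
ee_rot: [180.0, -0.0, -0.0]
wrist_force: [-0.2, -0.4, -1.4]
width: 0.0201
```

Call:
play_rows:
  increments:
    - [[2,0,0],[0,0,0],-1]
    - [[2,0,0],[0,0,0],-1]
    - [[1,0,0],[0,0,0],-1]
    - [[0,0,0],[0,0,0],-1]

```text
t: 11.2
eef_pos: [0.5194, -0.0552, 0.2063]
ee_rot: [180.0, 0.1, -0.0]
wrist_force: [-3.2, 0.5, -0.1]
width: 0.0206
```

Call:
play_rows:
  increments:
    - [[2,0,0],[0,0,0],-1]
    - [[2,0,0],[0,0,0],-1]
    - [[0,0,0],[0,0,0],-1]
    - [[0,0,0],[0,0,0],-1]

```text
t: 11.7
eef_pos: [0.5207, -0.0549, 0.2056]
ee_rot: [180.0, 0.5, -0.1]
wrist_force: [-12.5, -1.0, 7.5]
width: 0.0205
```

```bash
python3 rodchk.py
```

```text
11.75 [ 0.52069739 -0.05492268  0.20562226] [ 1.79982247e+02  4.97504173e-01 -5.21775334e-02] [-1.41e+01  2.89e+01 -2.87e+01  3.28e+01 -1.00e-01  1.66e+02] [-12.87467639  -0.43571294   5.8923888 ] 0.020924500544848547
handle x [0.487  0.5539] y [-0.0657 -0.0557 -0.0456] ztop [0.0496 0.0501 0.0509]
```

The rod is home: the collar resists with 12 N at TCP x 0.5207, 60 mm past first contact. I relieve the push, release and rise.

Call:
play_rows:
  increments:
    - [[-3,0,0],[0,0,0],-1]
    - [[0,0,0],[0,0,0],-1]
    - [[0,0,0],[0,0,0],-0.4]
    - [[0,0,0],[0,0,0],0.2]
    - [[0,0,0],[0,0,0],0.5]
    - [[0,0,0],[0,0,0],0.5]
    - [[0,0,0],[0,0,0],0.5]
    - [[0,0,0],[0,0,0],0.5]

```text
t: 12.75
eef_pos: [0.521, -0.0552, 0.2065]
ee_rot: [-180.0, -0.0, -0.0]
wrist_force: [0.1, 0.0, -0.0]
width: 0.0639
```

Call:
play_rows:
  increments:
    - [[0,0,15],[0,0,0],0.5]
    - [[0,0,30],[0,0,0],0.5]
    - [[-5,0,45],[0,0,0],0.5]
    - [[-10,0,45],[0,0,0],0.5]
    - [[-20,-30,30],[0,0,0],0.5]
    - [[-20,-30,0],[0,0,0],-0.5]
    - [[0,0,0],[0,0,0],-1]
    - [[0,0,0],[0,0,0],-1]

```text
t: 13.75
eef_pos: [0.4661, -0.1151, 0.372]
ee_rot: [-180.0, -0.0, -0.0]
wrist_force: [-0.1, -0.7, -0.8]
width: 0.0096
```

Run:
```python
from h import *
s=bot.state(); print(s['eef_pos'],s['ee_rot'],s['q'])
for n in ['scene','side']:
    c=cam(n); X=pts(c); hsv=cv2.cvtColor(c['color'],cv2.COLOR_RGB2HSV)
    near=(abs(X[...,0]-.51)<.08)&(abs(X[...,1]+.055)<.05)
    o=near&(hsv[...,0]>2)&(hsv[...,0]<18)&(hsv[...,1]>150)&(X[...,2]<.08)
    p=X[o]; 
    if o.sum()>10: print(n,o.sum(),np.percentile(p,[2,50,98],axis=0).round(3).tolist())
    r=((hsv[...,0]<6)|(hsv[...,0]>174))&(hsv[...,1]>150)&(abs(X[...,0]-.636)<.04)&(abs(X[...,1]+.05)<.08)&(X[...,2]>.12)&(X[...,2]<.25)
    if r.sum()>3: print(n,'red',r.sum(),np.percentile(X[r],[2,50,98],axis=0).round(3).tolist())
    save(n+'1',c['color'],1.5)
```

```text
[ 0.46607507 -0.11506837  0.37203299] [-1.79993216e+02 -4.71698539e-02 -3.45858403e-02] [-2.26938753e+01  1.28333876e+01 -2.41426693e+01  5.29830278e+01
  2.44325594e-02  1.57340717e+02]
scene 78 [[0.491, -0.066, 0.023], [0.509, -0.061, 0.039], [0.533, -0.047, 0.044]]
scene red 60 [[0.633, -0.09, 0.159], [0.643, -0.083, 0.17], [0.649, -0.074, 0.176]]
side 72 [[0.493, -0.07, 0.025], [0.525, -0.065, 0.038], [0.549, -0.053, 0.046]]
side red 17 [[0.628, -0.092, 0.167], [0.633, -0.088, 0.174], [0.639, -0.08, 0.177]]
```

View pics/side1.png

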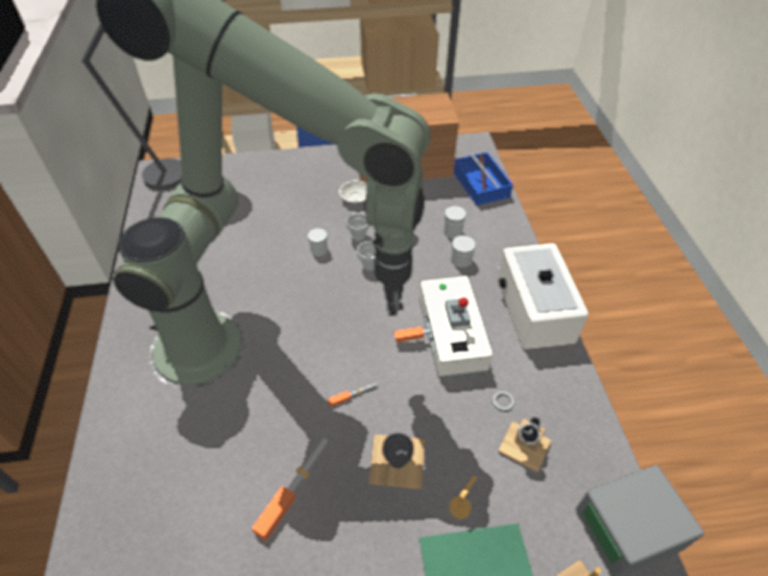

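The side picture shows the rod with its orange handle at (408,335), home in the rinser. The lever is still at the right, with its ball at (463,302). Next the lever: closed fingers go to its right side and push left.

Call:
play_rows:
  increments:
    - [[30,-10,0],[0,0,0],-1]
    - [[40,-10,0],[0,0,0],-1]
    - [[50,-5,0],[0,0,0],-1]
    - [[50,0,0],[0,0,0],-1]
    - [[0,0,-10],[0,0,0],-1]
    - [[0,0,-20],[0,0,0],-1]
    - [[0,0,-20],[0,0,0],-1]
    - [[0,0,0],[0,0,0],-1]
    - [[0,0,0],[0,0,0],-1]

```text
t: 14.98
eef_pos: [0.6359, -0.1398, 0.322]
ee_rot: [180.0, -0.0, 0.0]
wrist_force: [0.7, -0.8, 0.1]
width: -0.0002
```

Call:
play_rows:
  increments:
    - [[0,10,0],[0,0,0],-1]
    - [[0,10,0],[0,0,0],-1]
    - [[0,10,0],[0,0,0],-1]
    - [[0,10,0],[0,0,0],-1]
    - [[0,0,0],[0,0,0],-1]

```text
t: 15.6
eef_pos: [0.6361, -0.0992, 0.3217]
ee_rot: [-180.0, -0.0, 0.1]
wrist_force: [0.2, -0.3, -0.3]
width: 0.0
```

Call:
play_rows:
  increments:
    - [[0,10,0],[0,0,0],-1]
    - [[0,10,0],[0,0,0],-1]
    - [[0,10,0],[0,0,0],-1]
    - [[0,8,0],[0,0,0],-1]
    - [[0,7,0],[0,0,0],-1]
    - [[0,0,0],[0,0,0],-1]

```text
t: 16.35
eef_pos: [0.6359, -0.0544, 0.3212]
ee_rot: [-180.0, 0.0, 0.0]
wrist_force: [-0.1, 0.0, -0.8]
width: 0.0003
```

Call:
play_rows:
  increments:
    - [[0,3,0],[0,0,0],-1]
    - [[0,3,0],[0,0,0],-1]
    - [[0,3,0],[0,0,0],-1]
    - [[0,0,0],[0,0,0],-1]

```text
t: 16.85
eef_pos: [0.636, -0.046, 0.3215]
ee_rot: [-180.0, 0.0, -0.0]
wrist_force: [-0.4, -0.2, 0.6]
width: -0.0001
```

```bash
cat > ball.py <<'E'
from h import *
for n in ['scene','side']:
    c=cam(n); X=pts(c); hsv=cv2.cvtColor(c['color'],cv2.COLOR_RGB2HSV)
    r=((hsv[...,0]<6)|(hsv[...,0]>174))&(hsv[...,1]>150)&(abs(X[...,0]-.636)<.04)&(abs(X[...,1]+.05)<.1)&(X[...,2]>.12)&(X[...,2]<.25)
    if r.sum()>3: print(n,'red',r.sum(),np.percentile(X[r],[2,50,98],axis=0).round(3).tolist())
E
python3 ball.py
```

```text
scene red 38 [[0.637, -0.029, 0.159], [0.645, -0.023, 0.169], [0.649, -0.014, 0.175]]
```

Call:
play_rows:
  increments:
    - [[0,3,0],[0,0,0],-1]
    - [[0,3,0],[0,0,0],-1]
    - [[0,2,0],[0,0,0],-1]
    - [[0,0,0],[0,0,0],-1]

```text
t: 17.45
eef_pos: [0.6361, -0.0407, 0.3215]
ee_rot: [179.5, 0.0, -0.1]
wrist_force: [-0.5, -11.5, -0.7]
width: 0.0001
```

```bash
python3 ball.py
```

```text
scene red 39 [[0.638, -0.025, 0.157], [0.645, -0.019, 0.168], [0.648, -0.01, 0.174]]
```

The lever is against its stop, with 11.5 N on the finger and the ball about 68 mm over. I back off, rise and go above the cups, turning the tool to yaw 90.

Call:
play_rows:
  increments:
    - [[0,-20,0],[0,0,0],-1]
    - [[0,0,35],[0,0,0],-1]
    - [[0,0,40],[0,0,0],0]

```text
t: 17.92
eef_pos: [0.6357, -0.0588, 0.3965]
ee_rot: [-179.9, 0.1, -0.1]
wrist_force: [0.7, 0.0, -0.6]
width: 0.0171
```

Call:
play_rows:
  increments:
    - [[-15,23,0],[0,0,0.157],1]
    - [[-15,23,0],[0,0,0.157],1]
    - [[-15,23,0],[0,0,0.157],1]
    - [[-15,23,0],[0,0,0.157],1]
    - [[-15,23,0],[0,0,0.157],1]
    - [[-15,23,0],[0,0,0.157],1]
    - [[-15,23,0],[0,0,0.157],1]
    - [[-15,23,0],[0,0,0.157],1]
    - [[-15,23,0],[0,0,0.157],1]
    - [[-15,23,0],[0,0,0.157],1]

```text
t: 19.18
eef_pos: [0.4856, 0.1723, 0.3967]
ee_rot: [180.0, -0.1, 90.2]
wrist_force: [0.2, 1.1, 0.1]
width: 0.0856
```

```bash
cat > cups.py <<'E'
from h import *
import sys
def cups(c,lo=.05,hi=.070,box=(.3,.75,.1,.5)):
    X=pts(c); m=((X[...,2]>lo)&(X[...,2]<hi)&(X[...,0]>box[0])&(X[...,0]<box[1])&(X[...,1]>box[2])&(X[...,1]<box[3])).astype(np.uint8)
    m=cv2.morphologyEx(m,cv2.MORPH_CLOSE,np.ones((3,3)))
    k,l,st,ce=cv2.connectedComponentsWithStats(m)
    for i in range(1,k):
        if st[i,4]<30: continue
        p=X[(l==i)&(X[...,2]>lo)]; (x,y),r=cv2.minEnclosingCircle(p[:,:2].astype(np.float32)*1000)
        cy,cx=ce[i][::-1].round().astype(int); 
        print('ctr',(round(x,1),round(y,1)),'D',round(2*r,1),'px',ce[i].round(),st[i,4],'zmax',np.percentile(p[:,2],95).round(4))
if __name__=='__main__':
    n=sys.argv[1]; c=cam(n); s=bot.state(); print(s['t'],s['eef_pos'],s['ee_rot'],s['q']); cups(c); save(sys.argv[2],c['color'],1.2 if n=='wrist' else 1.5)
E
python3 cups.py wrist w3; python3 ball.py; python3 cups.py scene s3
```

```text
19.225 [0.48385466 0.17426919 0.3966516 ] [-179.89629061   -0.18989421   90.58406652] [ 11.52670264  15.27226176 -17.03282236  57.76069322   0.20612804
 100.94234594]
ctr (436.7, 333.9) D 65.7 px [208.  26.] 532 zmax 0.0624
ctr (564.3, 332.0) D 65.8 px [340.  27.] 647 zmax 0.0623
ctr (705.3, 312.6) D 55.5 px [471.  36.] 795 zmax 0.0694
ctr (319.7, 295.0) D 51.9 px [92. 49.] 2390 zmax 0.0606
ctr (454.2, 216.5) D 65.9 px [224. 133.] 626 zmax 0.0624
ctr (711.5, 201.9) D 62.6 px [468. 146.] 3080 zmax 0.0656
scene red 55 [[0.634, -0.028, 0.159], [0.643, -0.021, 0.168], [0.649, -0.01, 0.174]]
side red 16 [[0.628, -0.031, 0.166], [0.633, -0.025, 0.172], [0.639, -0.016, 0.175]]
19.375 [0.48614022 0.17178357 0.39674871] [ 1.79964791e+02 -1.78992520e-02  8.98852532e+01] [ 1.12519572e+01  1.53662686e+01 -1.68896428e+01  5.77060424e+01
  1.06088963e-02  1.01366713e+02]
ctr (323.9, 296.5) D 59.1 px [303. 163.] 105 zmax 0.0625
ctr (438.6, 337.5) D 74.6 px [333. 173.] 134 zmax 0.0638
ctr (457.3, 216.8) D 76.9 px [311. 186.] 135 zmax 0.0626
ctr (567.6, 333.6) D 73.5 px [359. 189.] 141 zmax 0.063
ctr (720.1, 310.9) D 55.1 px [392. 215.] 99 zmax 0.0687
ctr (713.4, 201.2) D 67.6 px [366. 226.] 304 zmax 0.0673
```

View pics/w3.png

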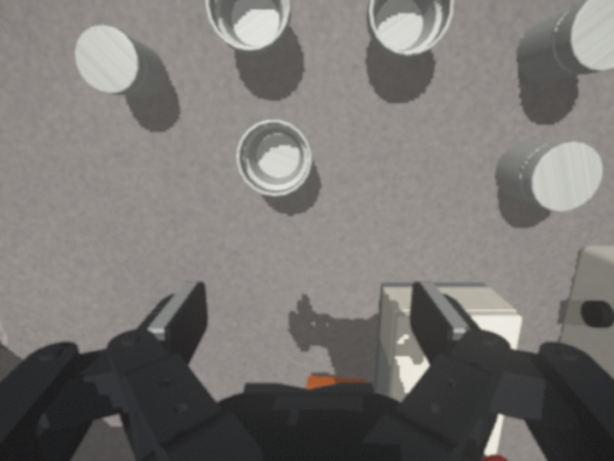

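The wrist picture shows cups at (274,157), (247,15) and (410,20), and canisters at (107,58), (566,175) and (600,35). So there are three loose cups. The arm was still settling, so I measure once more.

Call:
play_rows:
  increments:
    - [[0,0,0],[0,0,0],1]
    - [[0,0,0],[0,0,0],1]
    - [[0,0,0],[0,0,0],1]

```text
t: 19.75
eef_pos: [0.4863, 0.1714, 0.3964]
ee_rot: [-180.0, -0.0, 89.9]
wrist_force: [0.9, -0.1, 0.7]
width: 0.0853
```

```bash
python3 cups.py wrist w4
```

```text
19.8 [0.48626165 0.17144792 0.3964009 ] [-1.79995631e+02 -9.47138404e-04  8.98843586e+01] [ 1.12145891e+01  1.54006947e+01 -1.68959526e+01  5.77074503e+01
  1.78700202e-03  1.01330230e+02]
ctr (436.6, 333.6) D 65.7 px [206.  25.] 519 zmax 0.0623
ctr (564.4, 331.7) D 65.5 px [337.  25.] 615 zmax 0.0623
ctr (706.7, 312.6) D 55.2 px [470.  33.] 791 zmax 0.0692
ctr (319.6, 295.1) D 52.5 px [90. 49.] 2414 zmax 0.0606
ctr (454.2, 216.5) D 65.9 px [223. 132.] 628 zmax 0.0625
ctr (711.6, 201.6) D 62.8 px [468. 143.] 3113 zmax 0.0656
```

Call:
play_rows:
  increments:
    - [[-16,22.5,-30],[0,0,0],1]
    - [[-16,22.5,-30],[0,0,0],1]
    - [[0,0,-20],[0,0,0],1]
    - [[0,0,-35],[0,0,0],1]
    - [[0,0,-35],[0,0,0],1]
    - [[0,0,-31],[0,0,0],1]
    - [[0,0,0],[0,0,0],1]
    - [[0,0,0],[0,0,0],-1]
    - [[0,0,0],[0,0,0],-1]
    - [[0,0,0],[0,0,0],-1]
  force: 40

```text
t: 21.05
eef_pos: [0.4549, 0.2171, 0.217]
ee_rot: [179.8, -0.1, 89.9]
wrist_force: [0.0, -0.6, 5.5]
width: 0.0632
```

Call:
play_rows:
  increments:
    - [[0,0,0],[0,0,0],-1]
    - [[0,0,10],[0,0,0],-1]
    - [[0,0,20],[0,0,0],-1]
    - [[0,0,30],[0,0,0],-1]
    - [[0,0,40],[0,0,0],-1]
    - [[0,0,40],[0,0,0],-1]
    - [[0,0,20],[0,0,0],-1]
    - [[0,0,0],[0,0,0],-1]

```text
t: 22.05
eef_pos: [0.4544, 0.217, 0.3774]
ee_rot: [179.8, -0.1, 89.9]
wrist_force: [-0.2, -0.2, -1.0]
width: 0.0633
```

Run:
```python
from h import *
s=bot.state(); e=s['eef_pos']; print(e,s['width'],s['wrist_force'])
for n in ['scene','side','wrist']:
    c=cam(n); X=pts(c)
    m=(abs(X[...,0]-e[0])<.05)&(abs(X[...,1]-e[1])<.05)&(X[...,2]>e[2]-.23)&(X[...,2]<e[2]-.12)
    p=X[m]; print(n,m.sum(),np.percentile(p,[1,50,99],axis=0).round(3).tolist() if m.sum() else '')
    if n=='side': u=proj(c,e-[0,0,.16]).astype(int); save('grip1',c['color'][u[1]-50:u[1]+50,u[0]-60:u[0]+60],5)
    X=pts(c); m=(abs(X[...,0]-.444)<.06)&(abs(X[...,1]+.361)<.06)&(X[...,2]>.055)&(X[...,2]<.085)
    if m.sum()>20: print(n,'standcup',m.sum(),cv2.minEnclosingCircle(X[m][:,:2].astype(np.float32)*1000),np.percentile(X[m][:,2],95))
```

```text
[0.45437803 0.2169558  0.37742256] 0.06327105368519574 [-0.21173432 -0.20390219 -1.00917607]
scene 499 [[0.414, 0.184, 0.164], [0.464, 0.21, 0.213], [0.502, 0.245, 0.257]]
scene standcup 277 ((443.522705078125, -360.2763366699219), 35.01327133178711) 0.0727351048915894
side 349 [[0.409, 0.182, 0.162], [0.456, 0.208, 0.207], [0.498, 0.248, 0.257]]
side standcup 157 ((444.2488708496094, -362.40179443359375), 33.93758773803711) 0.07418106147987243
wrist 18284 [[0.409, 0.186, 0.179], [0.453, 0.214, 0.208], [0.5, 0.249, 0.256]]
```

View pics/grip1.png

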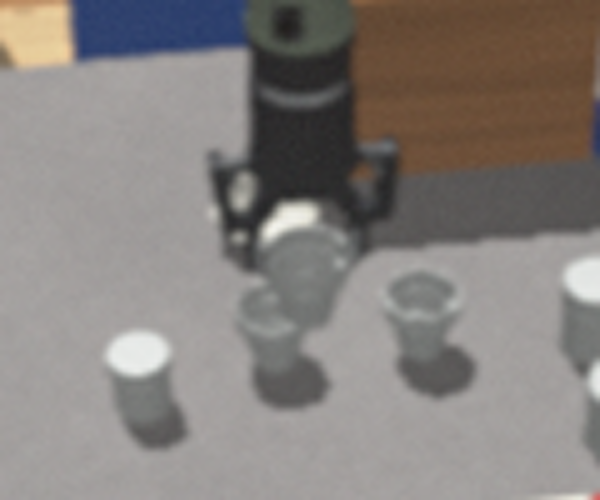

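The cup hangs upright in the jaws, with its underside at 0.160. Two cups and canister_b stay in place below. I carry it past the stand so that the wrist camera sees the fixed cup.

Call:
play_rows:
  increments:
    - [[0,-30,0],[0,0,0],-1]
    - [[0,-50,0],[0,0,0],-1]
    - [[0,-55,0],[0,0,0],-1]
    - [[0,-55,0],[0,0,0],-1]
    - [[0,-55,0],[0,0,0],-1]
    - [[0,-55,0],[0,0,0],-1]
    - [[0,-55,0],[0,0,0],-1]
    - [[0,-55,0],[0,0,0],-1]
    - [[0,-55,0],[0,0,0],-1]
    - [[-5,-55,0],[0,0,0],-1]

```text
t: 23.45
eef_pos: [0.4485, -0.3048, 0.3739]
ee_rot: [-179.9, -0.1, 89.9]
wrist_force: [1.1, 0.6, -0.7]
width: 0.0634
```

Call:
play_rows:
  increments:
    - [[-5,-55,0],[0,0,0],-1]
    - [[0,-45,0],[0,0,0],-1]
    - [[0,-27,0],[0,0,0],-1]
    - [[0,0,0],[0,0,0],-1]
    - [[0,0,0],[0,0,0],-1]
    - [[0,0,0],[0,0,0],-1]

```text
t: 24.2
eef_pos: [0.4441, -0.429, 0.3751]
ee_rot: [-180.0, -0.1, 90.0]
wrist_force: [-0.2, 0.6, -1.6]
width: 0.0634
```

```bash
cat > st.py <<'E'
from h import *
c=cam('wrist'); s=bot.state(); print(s['t'],s['eef_pos'],s['ee_rot'],s['width'],s['wrist_force'])
X=pts(c); m=(abs(X[...,0]-.444)<.045)&(abs(X[...,1]+.3615)<.045)&(X[...,2]>.06)
z=np.percentile(X[m][:,2],98); m&=(X[...,2]>z-.008)&(X[...,2]<z+.006)
print('z rim',z,m.sum(),cv2.minEnclosingCircle(X[m][:,:2].astype(np.float32)*1000))
E
python3 st.py
```

```text
24.25 [ 0.4442062  -0.42909963  0.37535846] [-1.79980293e+02 -3.63694343e-02  9.00093901e+01] 0.0631489275066499 [-0.57844724  0.25881585 -1.63823053]
z rim 0.22040996663070517 857 ((443.3182373046875, -406.3778076171875), 23.467391967773438)
```

```bash
sed -i 's/(X\[...,2\]>.06)$/(X[...,2]>.06)\&(X[...,2]<ZM)/; s/^c=cam/import sys; ZM=float(sys.argv[1]); c=cam/' st.py; sed -n 2,4p st.py; python3 st.py .08; python3 -c "
from h import *
c=dict(np.load('wrist.npz')); save('w5',c['color'],1.2)"
```

```text
import sys; ZM=float(sys.argv[1]); c=cam('wrist'); s=bot.state(); print(s['t'],s['eef_pos'],s['ee_rot'],s['width'],s['wrist_force'])
X=pts(c); m=(abs(X[...,0]-.444)<.045)&(abs(X[...,1]+.3615)<.045)&(X[...,2]>.06)&(X[...,2]<ZM)
z=np.percentile(X[m][:,2],98); m&=(X[...,2]>z-.008)&(X[...,2]<z+.006)
24.3 [ 0.44423933 -0.42921968  0.37555446] [-1.79992029e+02 -1.52680852e-02  9.00039272e+01] 0.06303245265622492 [-0.5674078  -0.05023131 -1.36128017]
z rim 0.07286150547009142 741 ((441.94403076171875, -361.5645446777344), 32.88890075683594)
```

View pics/w5.png

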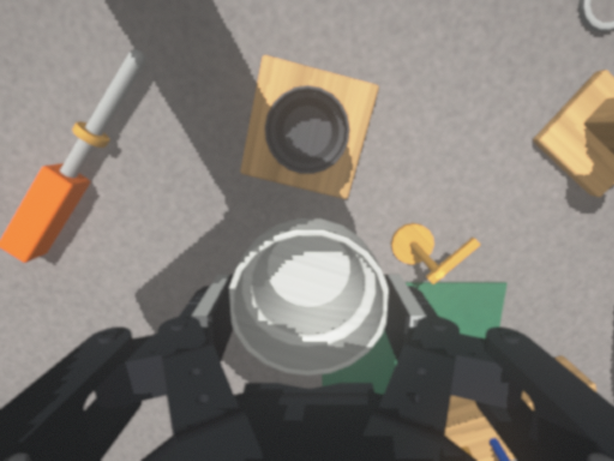

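The wrist picture shows the stand cup's dark ring at (307,130) and the held cup at (308,297), clean in the jaws. The fixed cup's centre is (0.4420, -0.3616), D 65.8, rim 72.9 mm. I place the first cup.

Call:
play_rows:
  increments:
    - [[-1,34,0],[0,0,0],-1]
    - [[-1.2,34,0],[0,0,0],-1]
    - [[0,0,-20],[0,0,0],-1]
    - [[0,0,-30],[0,0,0],-1]
    - [[0,0,-25],[0,0,0],-1]
    - [[0,0,-20],[0,0,0],-1]
    - [[0,0,-15],[0,0,0],-1]
    - [[0,0,-9],[0,0,0],-1]
    - [[0,0,-3],[0,0,0],-1]
    - [[0,0,0],[0,0,0],-1]

```text
t: 25.55
eef_pos: [0.442, -0.3623, 0.2538]
ee_rot: [180.0, 0.0, 89.9]
wrist_force: [-1.0, 0.0, -0.3]
width: 0.0633
```

Call:
play_rows:
  increments:
    - [[0,0,-2],[0,0,0],-1]
    - [[0,0,0],[0,0,0],-1]

```text
t: 25.8
eef_pos: [0.4419, -0.3623, 0.2517]
ee_rot: [180.0, 0.0, 89.9]
wrist_force: [-0.9, -0.7, -2.4]
width: 0.0634
```

Call:
play_rows:
  increments:
    - [[0,1,-2],[0,0,0],-1]
    - [[0,0,0],[0,0,0],-1]

```text
t: 26.05
eef_pos: [0.4417, -0.361, 0.2494]
ee_rot: [-180.0, -0.0, 89.9]
wrist_force: [-0.1, 0.1, -0.5]
width: 0.0634
```

Call:
play_rows:
  increments:
    - [[0,0,-2],[0,0,0],-1]
    - [[0,0,0],[0,0,0],-1]

```text
t: 26.3
eef_pos: [0.4418, -0.3612, 0.249]
ee_rot: [180.0, 0.0, 89.9]
wrist_force: [-3.3, 2.6, 10.7]
width: 0.0629
```

It is seated, with 10.7 N of upward force at the expected height of 0.249. I release, rise and go back to the cups.

Call:
play_rows:
  increments:
    - [[0,0,1.5],[0,0,0],-1]
    - [[0,0,0],[0,0,0],0.6]
    - [[0,0,0],[0,0,0],1]
    - [[0,0,0],[0,0,0],1]
    - [[0,0,0],[0,0,0],1]
    - [[0,0,20],[0,0,0],1]
    - [[0,0,40],[0,0,0],1]
    - [[0,0,50],[0,0,0],1]
    - [[0,10,20],[0,0,0],1]
    - [[0,50,10],[0,0,0],1]

```text
t: 27.55
eef_pos: [0.4423, -0.3027, 0.3906]
ee_rot: [179.8, 0.2, 89.7]
wrist_force: [0.1, 0.9, -0.3]
width: 0.0857
```

Call:
play_rows:
  increments:
    - [[5,55,0],[0,0,0],1]
    - [[5,55,0],[0,0,0],1]
    - [[5,55,0],[0,0,0],1]
    - [[5,55,0],[0,0,0],1]
    - [[5,55,0],[0,0,0],1]
    - [[5,55,0],[0,0,0],1]
    - [[5,55,0],[0,0,0],1]
    - [[5,55,0],[0,0,0],1]
    - [[5,55,0],[0,0,0],1]
    - [[0,30,0],[0,0,0],1]

```text
t: 28.8
eef_pos: [0.4867, 0.2264, 0.3889]
ee_rot: [180.0, -0.0, 90.1]
wrist_force: [-0.3, -0.2, 0.4]
width: 0.0856
```

Call:
play_rows:
  increments:
    - [[0,0,0],[0,0,0],1]
    - [[0,0,0],[0,0,0],1]
    - [[0,0,0],[0,0,0],1]

```text
t: 29.18
eef_pos: [0.4869, 0.2228, 0.389]
ee_rot: [-180.0, 0.0, 89.8]
wrist_force: [0.4, 0.8, 0.7]
width: 0.0851
```

```bash
python3 cups.py wrist w6
cat > stack.py <<'E'
from h import *
for n in ['scene','side']:
    c=cam(n); X=pts(c); m=(abs(X[...,0]-.442)<.05)&(abs(X[...,1]+.3615)<.05)&(X[...,2]>.055)&(X[...,2]<.2)
    z=np.percentile(X[m][:,2],97); k=m&(X[...,2]>z-.012); print(n,'top z',z.round(4),cv2.minEnclosingCircle(X[k][:,:2].astype(np.float32)*1000))
E
python3 stack.py
```

```text
29.225 [0.48694326 0.22277203 0.38904426] [-1.79997074e+02  9.99343761e-03  8.98406427e+01] [ 1.66856980e+01  1.77961517e+01 -1.46873462e+01  5.75221988e+01
 -8.71661446e-03  1.06845056e+02]
ctr (436.7, 335.3) D 66.0 px [201.  55.] 942 zmax 0.0624
ctr (564.6, 332.4) D 66.4 px [341.  59.] 1041 zmax 0.0623
ctr (706.8, 315.2) D 56.3 px [465.  83.] 727 zmax 0.0695
ctr (319.8, 295.5) D 51.7 px [ 94. 103.] 2189 zmax 0.0607
ctr (711.5, 201.3) D 63.7 px [463. 191.] 2881 zmax 0.0656
scene top z 0.0946 ((446.76812744140625, -358.164794921875), 36.31106185913086)
side top z 0.0956 ((445.10296630859375, -362.41888427734375), 33.51707077026367)
```

Stack top is 0.095, where 0.094 is expected, so the first cup is nested. The second cup is at (0.4367, 0.335).

Call:
play_rows:
  increments:
    - [[-20,45,-10],[0,0,0],1]
    - [[-20,45,-30],[0,0,0],1]
    - [[-10,22,-30],[0,0,0],1]
    - [[0,0,-35],[0,0,0],1]
    - [[0,0,-35],[0,0,0],1]
    - [[0,0,-34],[0,0,0],1]
    - [[0,0,0],[0,0,0],1]
    - [[0,0,0],[0,0,0],-1]
    - [[0,0,0],[0,0,0],-1]
    - [[0,0,0],[0,0,0],-1]

```text
t: 30.58
eef_pos: [0.4376, 0.3362, 0.2169]
ee_rot: [179.8, -0.1, 89.9]
wrist_force: [-1.4, -0.2, 6.8]
width: 0.0649
```

Call:
play_rows:
  increments:
    - [[0,0,0],[0,0,0],-1]
    - [[0,0,10],[0,0,0],-1]
    - [[0,0,20],[0,0,0],-1]
    - [[0,0,30],[0,0,0],-1]
    - [[0,0,40],[0,0,0],-1]
    - [[0,0,40],[0,0,0],-1]
    - [[0,0,30],[0,0,0],-1]
    - [[0,0,0],[0,0,0],-1]

```text
t: 31.58
eef_pos: [0.4375, 0.3362, 0.3882]
ee_rot: [179.7, -0.2, 89.9]
wrist_force: [0.5, -0.0, -2.2]
width: 0.0655
```

Call:
play_rows:
  increments:
    - [[0,-30,0],[0,0,0],-1]
    - [[0,-50,0],[0,0,0],-1]
    - [[0,-58,0],[0,0,0],-1]
    - [[0,-58,0],[0,0,0],-1]
    - [[0,-58,0],[0,0,0],-1]
    - [[0,-58,0],[0,0,0],-1]
    - [[0,-58,0],[0,0,0],-1]
    - [[0,-58,0],[0,0,0],-1]
    - [[0,-58,0],[0,0,0],-1]
    - [[4.5,-58,0],[0,0,0],-1]

```text
t: 32.83
eef_pos: [0.4404, -0.2098, 0.384]
ee_rot: [-179.9, -0.1, 89.9]
wrist_force: [0.1, 0.5, -1.5]
width: 0.0648
```

Call:
play_rows:
  increments:
    - [[0,-58,0],[0,0,0],-1]
    - [[0,-50,0],[0,0,0],-1]
    - [[0,-30,0],[0,0,0],-1]
    - [[0,-14.5,0],[0,0,0],-1]
    - [[0,0,0],[0,0,0],-1]
    - [[0,0,0],[0,0,0],-1]
    - [[0,0,0],[0,0,0],-1]

```text
t: 33.7
eef_pos: [0.4415, -0.3594, 0.3851]
ee_rot: [-180.0, -0.0, 90.0]
wrist_force: [0.0, 0.1, -0.0]
width: 0.0649
```

```bash
cat > held.py <<'E'
from h import *
s=bot.state(); e=s['eef_pos']; print(s['t'],e,s['width'],s['wrist_force'])
for n in ['side','scene','wrist']:
    c=cam(n); X=pts(c); m=(abs(X[...,0]-e[0])<.035)&(abs(X[...,1]-e[1])<.035)&(X[...,2]>e[2]-.24)&(X[...,2]<e[2]-.12)
    p=X[m]; print(n,m.sum(),np.percentile(p,[0.5,2,99],axis=0).round(4).tolist() if m.sum()>9 else '')
E
python3 held.py
```

```text
33.7 [ 0.44151678 -0.35944871  0.38511563] 0.0649223524185342 [ 0.04620951  0.0760305  -0.01857804]
side 451 [[0.4069, -0.3932, 0.1712], [0.4095, -0.3925, 0.1796], [0.4752, -0.3308, 0.2537]]
scene 513 [[0.407, -0.3914, 0.1683], [0.4078, -0.3905, 0.1709], [0.4742, -0.329, 0.2561]]
wrist 15899 [[0.407, -0.3912, 0.1888], [0.4082, -0.3905, 0.1892], [0.4753, -0.3279, 0.2558]]
```

Call:
play_rows:
  increments:
    - [[0.5,-1,-20],[0,0,0],-1]
    - [[0,0,-30],[0,0,0],-1]
    - [[0,0,-25],[0,0,0],-1]
    - [[0,0,-15],[0,0,0],-1]
    - [[0,0,-12],[0,0,0],-1]
    - [[0,0,-8],[0,0,0],-1]
    - [[0,0,-2],[0,0,0],-1]
    - [[0,0,0],[0,0,0],-1]

```text
t: 34.85
eef_pos: [0.442, -0.3618, 0.2734]
ee_rot: [180.0, 0.0, 89.9]
wrist_force: [0.5, 0.6, -1.1]
width: 0.0649
```

Call:
play_rows:
  increments:
    - [[0,0,-2],[0,0,0],-1]
    - [[0,0,0],[0,0,0],-1]

```text
t: 35.1
eef_pos: [0.4421, -0.3619, 0.2715]
ee_rot: [179.9, 0.0, 89.9]
wrist_force: [1.1, 0.5, 0.1]
width: 0.0649
```

Call:
play_rows:
  increments:
    - [[0,0,-1.5],[0,0,0],-1]
    - [[0,0,0],[0,0,0],-1]

```text
t: 35.35
eef_pos: [0.4422, -0.362, 0.2711]
ee_rot: [179.9, 0.1, 89.9]
wrist_force: [-1.3, 1.6, 10.1]
width: 0.0645
```

Seated at 0.271 as expected. I release, rise and return for the third cup.

Call:
play_rows:
  increments:
    - [[0,0,1.5],[0,0,0],-1]
    - [[0,0,0],[0,0,0],0.6]
    - [[0,0,0],[0,0,0],1]
    - [[0,0,0],[0,0,0],1]
    - [[0,0,0],[0,0,0],1]
    - [[0,0,20],[0,0,0],1]
    - [[0,0,40],[0,0,0],1]
    - [[0,0,40],[0,0,0],1]
    - [[0,10,20],[0,0,0],1]
    - [[0,50,10],[0,0,0],1]

```text
t: 36.6
eef_pos: [0.4422, -0.3031, 0.4024]
ee_rot: [179.9, 0.2, 89.7]
wrist_force: [0.7, 0.1, -0.3]
width: 0.0856
```

Call:
play_rows:
  increments:
    - [[5,55,0],[0,0,0],1]
    - [[5,55,0],[0,0,0],1]
    - [[5,55,0],[0,0,0],1]
    - [[5,55,0],[0,0,0],1]
    - [[5,55,0],[0,0,0],1]
    - [[10,55,0],[0,0,0],1]
    - [[10,55,0],[0,0,0],1]
    - [[10,55,0],[0,0,0],1]
    - [[10,55,0],[0,0,0],1]
    - [[10,30,0],[0,0,0],1]

```text
t: 37.85
eef_pos: [0.5166, 0.2259, 0.4009]
ee_rot: [180.0, -0.0, 90.1]
wrist_force: [-0.2, -0.3, -0.3]
width: 0.0857
```

Call:
play_rows:
  increments:
    - [[0,0,0],[0,0,0],1]
    - [[0,0,0],[0,0,0],1]
    - [[0,0,0],[0,0,0],1]

```text
t: 38.22
eef_pos: [0.5166, 0.2222, 0.401]
ee_rot: [-180.0, 0.0, 89.9]
wrist_force: [-0.2, 0.0, -0.3]
width: 0.0851
```

```bash
python3 cups.py wrist w7; python3 stack.py; python3 ball.py
```

```text
38.275 [0.51670878 0.22221424 0.401077  ] [-1.79989367e+02  1.29528326e-02  8.98439135e+01] [ 1.57538303e+01  2.01497006e+01 -9.46236953e+00  6.04017063e+01
 -9.54187414e-03  1.05909919e+02]
ctr (564.5, 332.5) D 66.1 px [308.  59.] 839 zmax 0.0624
ctr (708.4, 314.5) D 56.7 px [427.  84.] 530 zmax 0.0692
ctr (319.3, 295.6) D 52.6 px [ 72. 103.] 2067 zmax 0.0607
ctr (711.5, 201.7) D 62.6 px [429. 188.] 2631 zmax 0.0656
scene top z 0.1162 ((444.7574768066406, -358.72528076171875), 34.9319953918457)
side top z 0.117 ((443.5767517089844, -362.7567443847656), 33.7751579284668)
scene red 52 [[0.635, -0.029, 0.159], [0.643, -0.021, 0.168], [0.65, -0.01, 0.174]]
side red 11 [[0.628, -0.028, 0.166], [0.634, -0.025, 0.17], [0.639, -0.017, 0.178]]
```

Call:
play_rows:
  increments:
    - [[20,45,-10],[0,0,0],1]
    - [[20,45,-30],[0,0,0],1]
    - [[8,19.5,-35],[0,0,0],1]
    - [[0,0,-40],[0,0,0],1]
    - [[0,0,-40],[0,0,0],1]
    - [[0,0,-30.5],[0,0,0],1]
    - [[0,0,0],[0,0,0],1]
    - [[0,0,0],[0,0,0],-1]
    - [[0,0,0],[0,0,0],-1]
    - [[0,0,0],[0,0,0],-1]

```text
t: 39.72
eef_pos: [0.5657, 0.3332, 0.2177]
ee_rot: [179.8, -0.1, 89.9]
wrist_force: [-0.4, -0.5, 5.9]
width: 0.0646
```

Call:
play_rows:
  increments:
    - [[0,0,0],[0,0,0],-1]
    - [[0,0,10],[0,0,0],-1]
    - [[0,0,20],[0,0,0],-1]
    - [[0,0,35],[0,0,0],-1]
    - [[0,0,45],[0,0,0],-1]
    - [[0,0,45],[0,0,0],-1]
    - [[0,0,40],[0,0,0],-1]
    - [[0,0,0],[0,0,0],-1]

```text
t: 40.72
eef_pos: [0.5656, 0.3332, 0.4153]
ee_rot: [179.6, -0.2, 89.9]
wrist_force: [-0.7, 0.2, -0.8]
width: 0.0646
```

Call:
play_rows:
  increments:
    - [[-12,-30,0],[0,0,0],-1]
    - [[-12,-50,0],[0,0,0],-1]
    - [[-13,-58,0],[0,0,0],-1]
    - [[-13,-58,0],[0,0,0],-1]
    - [[-13,-58,0],[0,0,0],-1]
    - [[-13,-58,0],[0,0,0],-1]
    - [[-12,-58,0],[0,0,0],-1]
    - [[-12,-58,0],[0,0,0],-1]
    - [[-12,-58,0],[0,0,0],-1]
    - [[-11.5,-58,0],[0,0,0],-1]

```text
t: 41.98
eef_pos: [0.4402, -0.2127, 0.4097]
ee_rot: [-179.9, -0.0, 89.9]
wrist_force: [0.9, -0.4, -1.0]
width: 0.0648
```

Call:
play_rows:
  increments:
    - [[0,-58,0],[0,0,0],-1]
    - [[0,-50,0],[0,0,0],-1]
    - [[0,-30,0],[0,0,0],-1]
    - [[0,-12,0],[0,0,0],-1]
    - [[0,0,0],[0,0,0],-1]
    - [[0,0,0],[0,0,0],-1]
    - [[0,0,0],[0,0,0],-1]

```text
t: 42.85
eef_pos: [0.4415, -0.36, 0.4106]
ee_rot: [180.0, -0.0, 90.0]
wrist_force: [0.0, 1.2, -0.6]
width: 0.0651
```

```bash
python3 held.py
```

```text
42.85 [ 0.44153935 -0.35996622  0.41063988] 0.06508501709756168 [ 0.00384883  1.21187476 -0.56949896]
side 482 [[0.4068, -0.3944, 0.1949], [0.4095, -0.3931, 0.1992], [0.4752, -0.3315, 0.2782]]
scene 540 [[0.4071, -0.3917, 0.1932], [0.4081, -0.3909, 0.195], [0.4747, -0.3291, 0.284]]
wrist 15815 [[0.407, -0.3917, 0.2135], [0.4082, -0.391, 0.2139], [0.4754, -0.3283, 0.2814]]
```

Call:
play_rows:
  increments:
    - [[0.5,-1,-20],[0,0,0],-1]
    - [[0,0,-30],[0,0,0],-1]
    - [[0,0,-25],[0,0,0],-1]
    - [[0,0,-17],[0,0,0],-1]
    - [[0,0,-12],[0,0,0],-1]
    - [[0,0,-8],[0,0,0],-1]
    - [[0,0,-3],[0,0,0],-1]
    - [[0,0,0],[0,0,0],-1]

```text
t: 44.0
eef_pos: [0.4419, -0.3623, 0.2958]
ee_rot: [180.0, 0.0, 89.9]
wrist_force: [0.1, -0.2, -1.0]
width: 0.0647
```

Call:
play_rows:
  increments:
    - [[0,0,-2],[0,0,0],-1]
    - [[0,0,0],[0,0,0],-1]

```text
t: 44.25
eef_pos: [0.4419, -0.3623, 0.2938]
ee_rot: [180.0, 0.0, 89.9]
wrist_force: [0.6, 0.0, -0.8]
width: 0.0649
```

Call:
play_rows:
  increments:
    - [[0,0,-1.5],[0,0,0],-1]
    - [[0,0,0],[0,0,0],-1]

```text
t: 44.5
eef_pos: [0.442, -0.3626, 0.2936]
ee_rot: [179.9, 0.1, 89.9]
wrist_force: [-1.4, 0.9, 8.9]
width: 0.0646
```

Seated at 0.2936 as expected. I release, withdraw upward and back from the bench, then make the final checks.

Call:
play_rows:
  increments:
    - [[0,0,1.5],[0,0,0],-1]
    - [[0,0,0],[0,0,0],0.6]
    - [[0,0,0],[0,0,0],1]
    - [[0,0,0],[0,0,0],1]
    - [[0,0,0],[0,0,0],1]
    - [[0,0,20],[0,0,0],1]
    - [[0,0,40],[0,0,0],1]
    - [[0,0,40],[0,0,0],1]
    - [[-20,20,20],[0,0,0],1]
    - [[-20,50,0],[0,0,0],1]

```text
t: 45.75
eef_pos: [0.402, -0.2932, 0.4152]
ee_rot: [179.8, 0.2, 89.8]
wrist_force: [0.2, 0.8, 0.8]
width: 0.0853
```

Call:
play_rows:
  increments:
    - [[-10,50,0],[0,0,0],1]
    - [[0,50,0],[0,0,0],1]
    - [[0,0,0],[0,0,0],1]
    - [[0,0,0],[0,0,0],1]
    - [[0,0,0],[0,0,0],1]
    - [[0,0,0],[0,0,0],1]

```text
t: 46.5
eef_pos: [0.3919, -0.1931, 0.4133]
ee_rot: [-180.0, -0.0, 89.9]
wrist_force: [-0.6, -0.2, 1.0]
width: 0.0852
```

```bash
python3 stack.py; python3 ball.py
python3 - <<'E'
from h import *
s=bot.state(); print(s['t'],s['eef_pos'])
for n in ['scene','side']:
    c=dict(np.load(n+'.npz')); X=pts(c); hsv=cv2.cvtColor(c['color'],cv2.COLOR_RGB2HSV)
    o=(abs(X[...,0]-.51)<.08)&(abs(X[...,1]+.055)<.05)&(hsv[...,0]>2)&(hsv[...,0]<18)&(hsv[...,1]>150)&(X[...,2]<.08)
    p=X[o]; print(n,'handle',o.sum(),np.percentile(p,[2,50,98],axis=0).round(3).tolist() if o.sum()>5 else '')
    save(n+'9',c['color'],1.5)
E
```

```text
scene top z 0.1379 ((443.0930480957031, -361.6741027832031), 35.153602600097656)
side top z 0.1388 ((442.6313781738281, -363.41717529296875), 33.80362319946289)
scene red 51 [[0.634, -0.028, 0.159], [0.643, -0.021, 0.169], [0.648, -0.011, 0.175]]
side red 14 [[0.628, -0.03, 0.167], [0.634, -0.023, 0.171], [0.64, -0.018, 0.174]]
46.7 [ 0.39180661 -0.19261021  0.4133184 ]
scene handle 82 [[0.489, -0.066, 0.024], [0.51, -0.06, 0.039], [0.531, -0.046, 0.043]]
side handle 65 [[0.492, -0.069, 0.029], [0.525, -0.066, 0.038], [0.549, -0.053, 0.045]]
```

View pics/scene9.png

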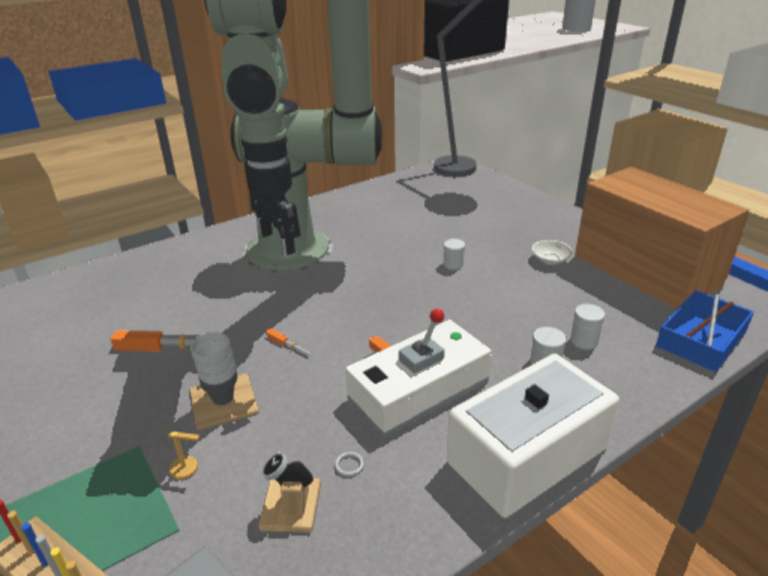

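View pics/side9.png

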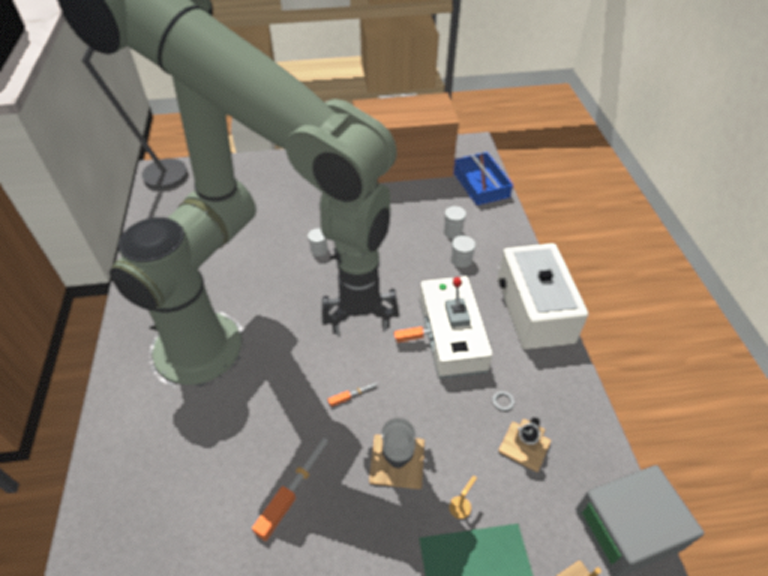

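The scene picture shows the stack upright at (215,370), the lever over with its ball at (437,316), and the rod in the rinser at (380,345). No loose cup is left. The side picture agrees: stack (398,440), rod (410,335), ball (457,282), and the bystanders are in place. I hand in.

```bash
python3 -c "
from workcell import bot
print(bot.hand_in())"
```

```text
the job is handed in; nothing more can be done
None
```

The job is handed in at about 47 s of the 210 s. No verdict was reported, but my last checks show everything where it should be.

- **Rod:** I found the lock hole by sliding the tip along the hidden face from its right end. It sits a few millimetres right of the middle. I pushed the rod about 60 mm in, until the collar resisted with about 12 N, and released it. It had not moved at the final look.
- **Lever:** I pushed it against its stop, which gave 11.5 N on the finger. From the ball's position I estimate about 0.95 rad, against the 0.85 required.
- **Cups:** Three loose cups were present and all three are nested. The stack top measures 0.138 m, which matches what three nested cups should give. The axis is within about 2 mm of the fixed cup, and the stack looks upright.
- **Everything else:** The bystanders look undisturbed in the two fixed-camera views. I did not re-measure each one at the end. The arm is clear of everything.

No check failed. The cameras differed by 2–4 mm in places; I used the close wrist readings where I had them.

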